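Lock the lid of a sloping dish carrier with its T-key

ROBOT

A 6-joint arm with a two-finger parallel gripper is mounted at the origin on the work surface. World frame = base frame: x ahead of the robot, y to its left, z up, the work surface at z = 0. Lengths are in mm, angles in rad, forces in N, time in s.
With the tool pointing down it reaches from about 325 to 875 mm from the base axis. Payload 4.4 kg.
Tool frame: the origin (TCP) lies on the centre line of the jaws, within the pads' length; the fingertips stand ahead of it and the grasp point (between the pads) lies 6 mm ahead of it (ctrl.tcp_to_tips is the z of the fingertips in the tool frame, in mm); z points along the fingers, y is the direction in which the jaws open and shut (so a half turn about z gives the same grasp; the last joint's range is limited). The gripper opens to 85 mm and grips with 20 to 120 N. Pads are 22 mm wide; open, the fingers measure 114 mm over their backs; the gripper's body (76 mm by 85 mm) begins 54 mm behind the grasp point. The pads swing forward as they close: fully open they stand 13 mm farther back than shut.
Start: joints at [0.97, 0.207, 1.542, -0, 1.393, -0.15], TCP at [250.529, 517.555, 256.282] pointing down, gripper open.
Joint ranges: [-2.73, 2.73], [-0.86, 2.22], [0.23, 2.46], [-1.11, 4.25], [0.08, 2.63], [-2.82, 2.82]. Speed limits (rad/s): [2.79, 2.79, 3.14, 3.14, 3.14, 3.14].

INTERFACE

Orientations are given as a 3x3 rotation matrix whose columns are the frame's x, y, z axes.
In Python, from plant import ctrl, sensors, optics gives the robot as it stands. Calls block until the motion is done:
- ctrl.move_ptp(position, orientation): joint-space move of the TCP to a pose.
- ctrl.move_l(position, rot=None, vel=150, threshold=None): straight line of the TCP; rot=None keeps the orientation; vel is the mean speed in mm/s. With threshold (N) it stops when the force on the tool has changed by that much, and returns True; else False.
- ctrl.set_joints(angles): joint-space move.
- ctrl.gripper_to(opening, force=None): finger opening in mm; force is the grip in N (None keeps the last); returns when the fingers have stopped.
- ctrl.hold(seconds).
- ctrl.solve_ik(position, orientation): joint angles nearest the present ones, or None.
- sensors.read_state(): the state.
- optics.grab_frame(name): name is "scene" or "top" or "wrist"; returns (picture, depth): 420x560x3 uint8, red, green, blue; 420x560 float32, mm along the optical axis (not along the pixel's ray), 0 where there is no reading.
- optics.camera_params(name): a dict with "mtx" (3x3 intrinsics, pixels), "R" (3x3) and "t" (3): a world point X has camera coordinates R X + t; the wrist camera has in their place "T_tool_cam" (4x4, takes a point from camera to tool coordinates, whose origin is the TCP and whose axes are the flange's). Camera axes: x right, y down, z forward; pixel columns grow to the right and rows downward; lengths in mm; the calibration is good to about 2 mm. A picture is of the moment at which its call begins: read the wrist's pose just before it. camera_params takes no time and is no camera call.
A pose or a line that the arm cannot do raises ctrl.MotionError and nothing moves.
- ctrl.finish_job(): hands the job in, once; it reports no verdict.
The state is a dict: "t": time; "q": joint angles; "qvel": joint speeds; "tau": joint torques, N m; "eef_pos": TCP position; "eef_rot": TCP orientation; "force": force on the tool from outside, world axes, zero at the start; "wrist_torque": the same for the moment, N m; "grip_width": finger opening in mm.
Only numpy, scipy, OpenCV 4.12 (cv2) and the standard library are available. Lean on these libraries where they do the work, as an engineer would, in place of code of your own. Each camera call takes 0.05 s, during which the arm holds its last target.

TASK

Lock the lid of the dish carrier: take the T-key from its rest, pass its T-shaped head down through the slot in the sloping lid, turn the key a quarter turn so that the head lies square across the slot underneath, and let go with the key's collar resting on the lid. Leave the dish stack, the tape roll and the jar where they stand.

Things in the scene. Friction and masses are not known exactly. Their poses are not given: they have to be found in the camera images.
- key_grip (a point): Centre of the grip of the loose T-key (0.12 kg), on its axis; the key stands upright in its rest, turned any way. z: up along the shaft; x: along the bar handle and the T-head (parallel). Grey bar handle 46 long (x) x 14 thick (y, grip this) x 38 high: top 15 mm above this point, foot 23 mm below. Under it a round steel collar, 40 diameter x 5 thick, underside 28 mm below this point.
- key_head (a point): Centre of the key's steel T-head, 28 (x) x 9 (y) x 8 mm high, on the key's axis 43 mm below key_grip; same axes. Between head and collar runs a round shaft, 9 mm diameter, 11 mm long; from the collar's underside to the head's underside is 19 mm.
- lid: Closed fixed aluminium lid, 180 x 180 x 6 mm, of a clear-walled dish carrier; slopes 28 degrees down towards the robot. Origin: centre of the slot on the lid's upper face, 115 mm above the bench. z: square out of the lid; y: level, along the slot; x: up the slope. Slot: right through, 36 (y) x 14 mm (x). Nothing stands up from the lid.
- rest: Fixed white plastic block 56 x 56 x 30 mm on the bench, with a 36 x 36 mm square well in which the key stands, its collar on the block's top (30 mm above the bench). Origin: centre of its underside; z up. To the left or the right of the carrier.
- dishes: Bystander: loose round stack of four shallow clear dishes, 90 diameter x 64 high; origin at the centre of its underside. On the other side of the carrier from the rest.
- tape: Bystander: loose roll of paper tape lying flat, 90 outer diameter x 19 high; origin at the centre of its underside. To one side of the carrier, farther out than the rest.
- bottle: Bystander: loose small jar with white cap, 60 diameter x 110 high; origin at the centre of its underside. To the other side of the carrier from the tape.
- stand: Fixed steel stand that holds the carrier at its slope; origin on the bench straight below the slot's centre. Inside the carrier the key's head has free room down to 35 mm below the lid's upper face, also to turn either way. The collar stops on the lid, leaving 5 mm of play between head and lid; friction keeps the released key as turned.
There are look-alikes about, which are no part of the job. What is meant by the part that bears key_grip is not orange, and is the smaller of those in its own colour.

How it is judged:
By the outcome, as a careful person would: the job done as asked, in the order asked, and still so for the second after the job is handed in, with the robot touching nothing.
It also fails if it takes over 42 s, if anything falls off the work surface, if the arm or the gripper's body presses on something with over 40 N, if the wrist force passes 120 N, or if a joint passes its speed limit or range.

## Working session

There is one attempt and no reset: what is moved stays moved. The work goes in short steps, each a Python script; the robot and the scene stay as the last script left them, time stands still between calls to the robot, and variables do not carry over. Pictures are saved under pics/ and viewed, and the job is handed in when it is done.

```bash
ls; mkdir -p pics; python3 - <<'E'
from plant import ctrl, sensors, optics
import cv2, numpy as np
for n in ["scene","top","wrist"]:
    s=sensors.read_state()
    p,d=optics.grab_frame(n)
    cv2.imwrite(f"pics/{n}0.png",p[:,:,::-1]); np.savez(f"{n}0.npz",p=p,d=d,pos=s["eef_pos"],rot=s["eef_rot"])
    c=optics.camera_params(n); print(n,{k:np.round(v,3).tolist() for k,v in c.items()})
print(s["t"],s["eef_rot"],ctrl.tcp_to_tips)
E
```

```text
pics
scene {'mtx': [[541.26, 0.0, 282.661], [0.0, 541.26, 207.832], [0.0, 0.0, 1.0]], 'R': [[-0.757, 0.654, -0.018], [0.487, 0.545, -0.682], [-0.436, -0.525, -0.731]], 't': [395.212, -197.822, 1492.901]}
top {'mtx': [[411.045, 0.0, 286.097], [0.0, 411.045, 213.913], [0.0, 0.0, 1.0]], 'R': [[-0.016, -1.0, 0.006], [-0.999, 0.016, -0.034], [0.034, -0.006, -0.999]], 't': [15.621, 517.17, 879.684]}
wrist {'mtx': [[362.469, 0.0, 282.689], [0.0, 362.469, 215.173], [0.0, 0.0, 1.0]], 'T_tool_cam': [[0.0, -0.962, -0.271, 68.801], [1.0, 0.0, 0.0, 0.894], [-0.0, -0.271, 0.962, -116.195], [0.0, 0.0, 0.0, 1.0]]}
0.1 [[-9.00097374e-01  4.35687240e-01 -1.16023586e-03]
 [ 4.35688673e-01  9.00095860e-01 -1.68019419e-03]
 [ 3.12284322e-04 -2.01784000e-03 -9.99997915e-01]] 25.0
```

View pics/scene0.png

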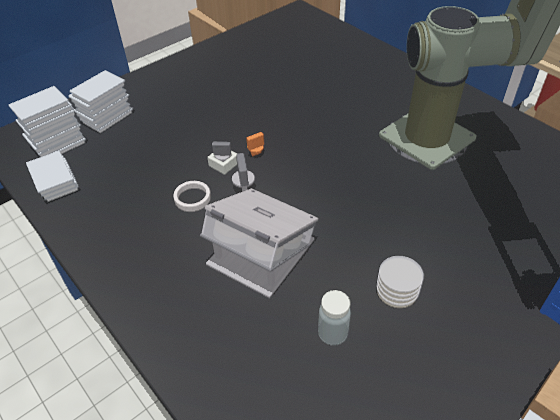

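View pics/top0.png

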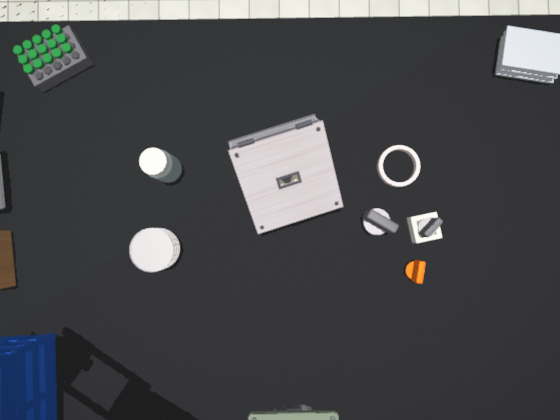

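View pics/wrist0.png

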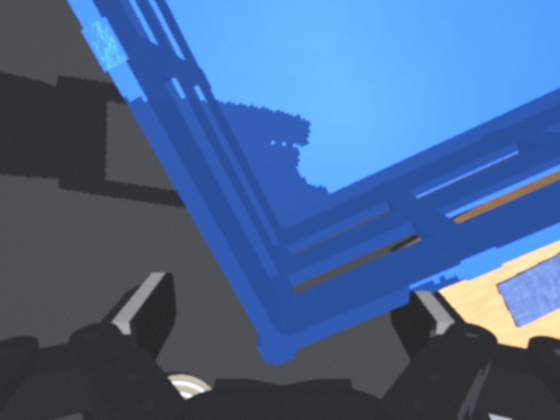

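Candidates for the key are grey in the white block (top 430,228; scene 222,152), grey larger one on a disc (top 380,221; scene 242,172), and orange (top 416,271; scene 256,144). By the description it should be the grey one in the block. I'll check that in a close crop.

```bash
python3 - <<'E'
import cv2, numpy as np
a=cv2.imread("pics/top0.png")[190:290,350:460]; b=cv2.imread("pics/scene0.png")[120:220,160:280]
c=cv2.imread("pics/top0.png")[110:240,220:350]
a=cv2.resize(a,(400,364),interpolation=2);b=cv2.resize(b,(400,364),interpolation=2)
cv2.imwrite("pics/crop1.png",np.hstack([a,b]))
cv2.imwrite("pics/crop2.png",cv2.resize(c,(560,560),interpolation=2))
E
```

```text
(no output)
```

View pics/crop1.png

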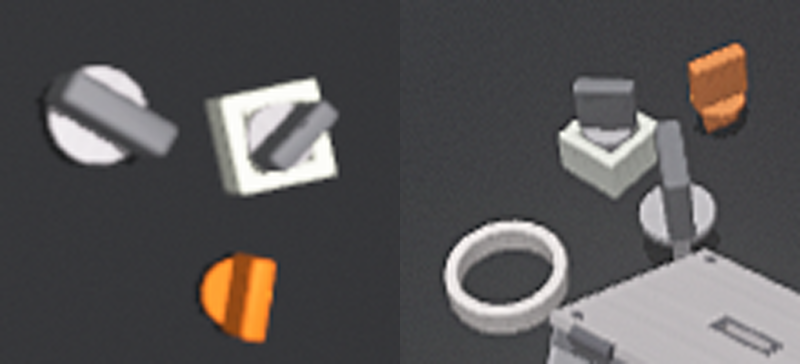

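View pics/crop2.png

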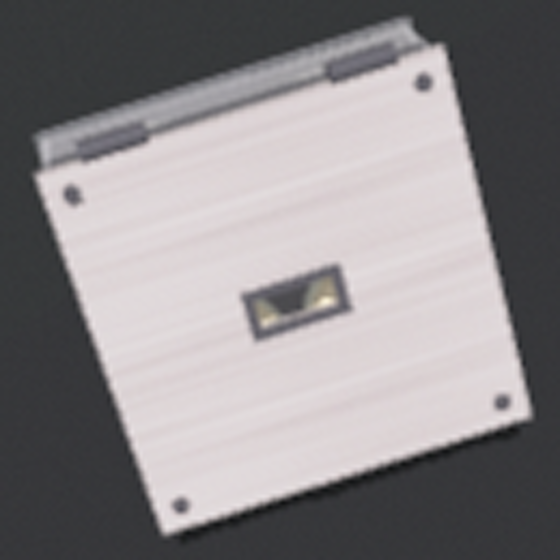

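The crop confirms it. The target is the smaller grey bar with a steel collar in the white block (top ~430,228). The larger grey one at (380,221) and the orange one are decoys. Now coarse positions.

```bash
cat > h.py <<'E'
import numpy as np, cv2
from plant import ctrl, sensors, optics
def cam(n,s=None):
    c=optics.camera_params(n); K=np.array(c["mtx"])
    if n=="wrist":
        T=np.eye(4);T[:3,:3]=s["eef_rot"];T[:3,3]=s["eef_pos"]
        M=T@np.array(c["T_tool_cam"]); R=M[:3,:3].T; return K,R,-R@M[:3,3]
    return K,np.array(c["R"]),np.array(c["t"])
def ray(C,uv):
    K,R,t=C; d=R.T@np.linalg.solve(K,np.array([uv[0],uv[1],1.])); return -R.T@t,d
def onz(C,uv,z):
    o,d=ray(C,uv); return o+d*(z-o[2])/d[2]
def onplane(C,uv,p,n):
    o,d=ray(C,uv); return o+d*(np.dot(p-o,n)/np.dot(d,n))
def cloud(C,d):
    K,R,t=C; v,u=np.mgrid[:d.shape[0],:d.shape[1]]
    P=np.stack([(u-K[0,2])/K[0,0]*d,(v-K[1,2])/K[1,1]*d,d],-1)
    return (P-t)@R
def snap(n,f):
    s=sensors.read_state(); p,d=optics.grab_frame(n); cv2.imwrite(f"pics/{f}.png",p[:,:,::-1])
    np.savez(f+".npz",p=p,d=d,pos=s["eef_pos"],rot=s["eef_rot"]); return s,p,d
def load(n,f):
    z=np.load(f+".npz"); s=dict(eef_pos=z["pos"],eef_rot=z["rot"]); return cam(n,s),z["p"],z["d"]
E
python3 - <<'E'
from h import *
C,p,d=load("top","top0"); P=cloud(C,d)
for n,uv in dict(keytop=(432,226),block=(413,235),bigtop=(385,222),bigdisc=(368,228),orange=(418,268),slot=(288,180),lidA=(260,215),lidB=(310,190),lidC=(270,165),jar=(153,160),dish=(152,250),tape=(383,155)).items(): print(n,np.round(P[uv[1],uv[0]],1))
# lid plane
hsv=cv2.cvtColor(p,cv2.COLOR_RGB2HSV); m=np.zeros(d.shape,np.uint8); cv2.fillConvexPoly(m,np.array([[236,160],[322,130],[338,202],[264,228]]),1)
m=(m>0)&(hsv[...,2]>180)&(d>0)
X=P[m]; c=X.mean(0); n=np.linalg.svd(X-c,full_matrices=False)[2][2]; n*=np.sign(n[2])
print(m.sum(),c,n,np.degrees(np.arccos(n[2])),np.degrees(np.arctan2(-n[1],-n[0])))
print("slot on z115",onz(C,(288.5,180.5),115)," block z30",onz(C,(427,228),30))
E
```

```text
keytop [ 486.3 -284.6   73. ]
block [ 467.7 -263.4   17.2]
bigtop [ 495.6 -185.7   91.8]
bigdisc [ 484.2 -162.9   38.6]
orange [ 401.6 -258.1   60.9]
slot [586.5   2.7  46.3]
lidA [513.3  59.3  89.1]
lidB [560.  -39.1  99.9]
lidC [604.7  36.8 134.4]
jar [621.6 262.4 109.3]
dish [446.9 279.1  65.4]
tape [ 640.5 -202.8   18.9]
6059 [ 5.79080127e+02 -1.06979145e-01  1.15548536e+02] [-0.45038515 -0.13730247  0.88221383] 28.089418926967817 16.95414016877156
slot on z115 [577.43580172   2.57960426 115.        ]  block z30 [ 482.23202954 -289.40872455   30.        ]
```

```bash
cat >> h.py <<'E'
def Rt(xdir,zdir):
    z=np.array(zdir,float);z/=np.linalg.norm(z); x=np.array(xdir,float); x-=z*(x@z); x/=np.linalg.norm(x)
    return np.column_stack([x,np.cross(z,x),z])
E
python3 - <<'E'
from h import *
def yaw(a): a=np.radians(a); return [np.cos(a),np.sin(a),0]
k=np.array([482,-287,58.]); 
for y in (-48,132): print("key",y,np.round(ctrl.solve_ik(k+[0,0,130],Rt(yaw(y),[0,0,-1])),2))
n=np.array([-.449,-.137,.883]);n/=np.linalg.norm(n); s=np.array([577,2.5,115]); ly=np.cross(n,[.883*.956,.883*.29,.469]); 
lx=np.cross(ly,n)
for nm,v in dict(ly=ly,mly=-ly,lx=lx,mlx=-lx).items():
  for h in (28,140): 
    q=ctrl.solve_ik(s+n*(h+6),Rt(v,-n)); print(nm,h,None if q is None else np.round(q,2))
E
```

```text
key -48 [-0.69  0.24  1.65 -0.    1.25  1.72]
key 132 [-0.69  0.24  1.65 -0.    1.25 -1.42]
ly 28 [-0.3   0.09  2.01  0.44  0.67 -0.88]
ly 140 [-0.38 -0.17  2.03  0.37  0.93 -0.84]
mly 28 [-0.3   0.09  2.01  0.44  0.67  2.26]
mly 140 [-0.38 -0.17  2.03  0.37  0.93  2.3 ]
lx 28 [-0.3   0.09  2.01  0.44  0.67  0.69]
lx 140 [-0.38 -0.17  2.03  0.37  0.93  0.73]
mlx 28 [-0.3   0.09  2.01  0.44  0.67 -2.46]
mlx 140 [-0.38 -0.17  2.03  0.37  0.93 -2.41]
```

```bash
python3 - <<'E'
from h import *
def yaw(a): a=np.radians(a); return np.array([np.cos(a),np.sin(a),0])
n=np.array([-.449,-.137,.883]);n/=np.linalg.norm(n); s=np.array([577.4,2.6,115]); ly=yaw(107)
ctrl.move_ptp(s+n*125,Rt(ly,-n)); ctrl.hold(.2)
snap("wrist","w_lid")
ctrl.move_ptp(np.array([482,-287,195.]),Rt(yaw(132),[0,0,-1])); ctrl.hold(.2)
snap("wrist","w_key")
print(sensors.read_state()["t"])
E
```

```text
3.8667
```

View pics/w_lid.png

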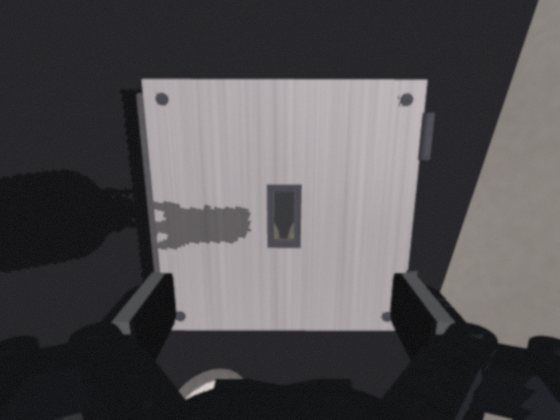

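View pics/w_key.png

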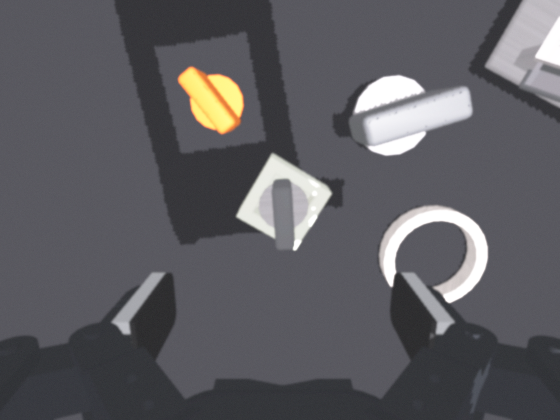

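```bash
python3 - <<'E'
from h import *
# ---- lid
C,p,d=load("wrist","w_lid"); P=cloud(C,d); g=cv2.cvtColor(p,cv2.COLOR_RGB2GRAY)
roi=np.zeros_like(g); roi[100:270,255:400]=1
m=(g>130)&(roi>0)&(d>0); X=P[m]; c=X.mean(0)
for _ in range(3):
    n=np.linalg.svd(X-c,full_matrices=False)[2][2]; r=(X-c)@n; X=X[abs(r)<2]; c=X.mean(0)
n*=np.sign(n[2]); print("n",n,"tilt",np.degrees(np.arccos(n[2])),"yaw",np.degrees(np.arctan2(-n[1],-n[0])))
dk=((g<125)).astype(np.uint8); dk[:165]=0;dk[265:]=0;dk[:,:258]=0;dk[:,310:]=0
cs,_=cv2.findContours(dk,cv2.RETR_EXTERNAL,2); k=max(cs,key=cv2.contourArea); r=cv2.minAreaRect(k); print("slot rect",r)
pl=np.array([c+0]); 
def pt(uv): return onplane(C,uv,c,n)
ctr=pt(r[0]); b=np.array([pt(x) for x in cv2.boxPoints(r)]); e=np.linalg.norm(np.diff(b,axis=0),axis=1); print("slot ctr",ctr,"frame sizes",e)
i=np.argmax(e); v=b[i+1]-b[i]; print("slot yaw",np.degrees(np.arctan2(v[1],v[0])),v)
# slot hole (darker by depth)
hole=(abs((P-c)@n)>5)&(d>0); hole[:165]=0;hole[265:]=0;hole[:,:258]=0;hole[:,310:]=0
cs,_=cv2.findContours(hole.astype(np.uint8),cv2.RETR_EXTERNAL,2);k=max(cs,key=cv2.contourArea); r=cv2.minAreaRect(k); print("hole",r,pt(r[0]))
# lid edges
for nm,uv in dict(tl=(143,80),tr=(426,80),).items(): print(nm,pt(uv))
print("up edge len",np.linalg.norm(pt((143,80))-pt((426,80))))
# ---- key
C,p,d=load("wrist","w_key"); P=cloud(C,d); z=P[...,2]
m=((z>66)&(z<80)); m[:170]=0;m[260:]=0;m[:,:255]=0;m[:,315:]=0
print("top z med",np.median(z[m]),m.sum())
m=((z>70)&(z<77)&m).astype(np.uint8); cs,_=cv2.findContours(m,cv2.RETR_EXTERNAL,2);k=max(cs,key=cv2.contourArea); r=cv2.minAreaRect(k); print(r)
b=np.array([onz(C,x,73) for x in cv2.boxPoints(r)]);e=np.linalg.norm(np.diff(b,axis=0),axis=1);i=np.argmax(e);v=b[i+1]-b[i]
print("key ctr",onz(C,r[0],73),"size",e,"yaw",np.degrees(np.arctan2(v[1],v[0])))
# block top
w=((p.min(2)>130)&(z>20)&(z<40)).astype(np.uint8); w[:145]=0;w[260:]=0;w[:,:225]=0;w[:,345:]=0
w=((z>24)&(z<37)).astype(np.uint8)*roi*0+((z>24)&(z<37)).astype(np.uint8); w[:145]=0;w[260:]=0;w[:,:225]=0;w[:,345:]=0
cs,_=cv2.findContours(w,cv2.RETR_EXTERNAL,2);k=max(cs,key=cv2.contourArea); r=cv2.minAreaRect(k)
b=np.array([onz(C,x,30) for x in cv2.boxPoints(r)]);print("block",onz(C,r[0],30),np.linalg.norm(np.diff(b,axis=0),axis=1))
s=sensors.read_state(); print(s["eef_pos"])
cv2.imwrite("pics/kcrop.png",cv2.resize(p[140:270,220:350,::-1],(560,560),interpolation=2))
# scene cross-check
C2,p2,d2=load("scene","scene0")
for X in ([ctr]): 
    K,R,t=C2; q=K@(R@X+t); print("slot in scene",q[:2]/q[2])
E
```

```text
n [-0.44975025 -0.13606842  0.88272878] tilt 28.026693359362007 yaw 16.832780185560985
slot rect ((284.0, 215.5), (63.0, 34.0), 90.0)
slot ctr [579.60959437   4.37975037 114.33928144] frame sizes [23.11505197 45.60204367 24.26808688]
slot yaw -72.28127811146933 [ 13.8782536  -43.43730657   0.37531604]
hole ((283.4999694824219, 215.49998474121094), (46.99999237060547, 18.999996185302734), 90.0) [579.31577866   4.28942972 114.17565986]
tl [478.54368573  66.14022873  72.36629016]
tr [629.07839484 112.40675174 156.19547822]
up edge len 178.40578065182032
top z med 71.33974326488587 1259
((283.0, 218.5), (61.879268646240234, 19.649160385131836), 86.42366790771484)
key ctr [ 483.35442809 -285.32884657   73.        ] size [13.15150738 44.17885682 13.80129719] yaw -44.0282166531797
block [ 484.17002733 -285.38226265   30.        ] [56.11004127 55.71538014 57.76407464]
[ 482.19836234 -285.89705319  195.31113746]
slot in scene [262.69124905 211.98129369]
```

View pics/kcrop.png

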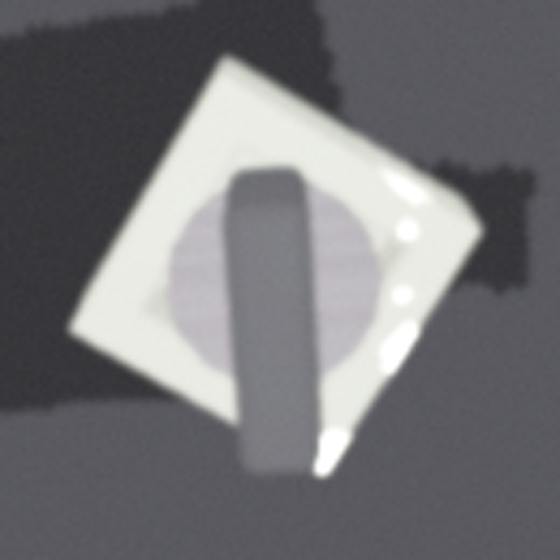

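```bash
python3 - <<'E'
from h import *
a=np.radians(135.97); R=Rt([np.cos(a),np.sin(a),0],[0,0,-1]); k=np.array([483.4,-285.3,65.5])
ctrl.gripper_to(45)
ctrl.move_ptp(k+[0,0,60],R)
print("stop?",ctrl.move_l(k,vel=60,threshold=8)); s=sensors.read_state(); print(s["eef_pos"]-k,s["force"],s["t"])
ctrl.gripper_to(5,70); s=sensors.read_state(); print(s["grip_width"],s["eef_pos"]-k,s["force"],s["t"])
E
```

```text
stop? False
[ 0.35031501 -0.26537592  0.45750285] [ 0.30710349 -0.01970012 -0.54438416] 5.875
13.170138099209707 [ 0.36064812 -0.24904762  0.58858302] [ 0.68915214 -0.25301837  3.38259747] 6.2583
```

```bash
python3 - <<'E'
from h import *
s=sensors.read_state()
ctrl.move_l(np.array(s["eef_pos"])+[0,0,110],vel=120); ctrl.hold(.2)
snap("wrist","w_held"); s,_,_=snap("scene","s_held"); print(s["grip_width"],s["force"],s["t"])
a=cv2.imread("pics/w_held.png"); b=cv2.imread("pics/s_held.png")[60:200,170:310]
cv2.imwrite("pics/held.png",np.hstack([cv2.resize(a,(400,400))[:,:],cv2.resize(b,(400,400),interpolation=2)]))
cv2.imwrite("pics/heldc.png",cv2.resize(a[250:420,190:370],(720,600)[:2],interpolation=2))
E
```

```text
13.120651700278783 [-0.0922461  -0.17448907 -1.1792148 ] 7.5833
```

View pics/held.png

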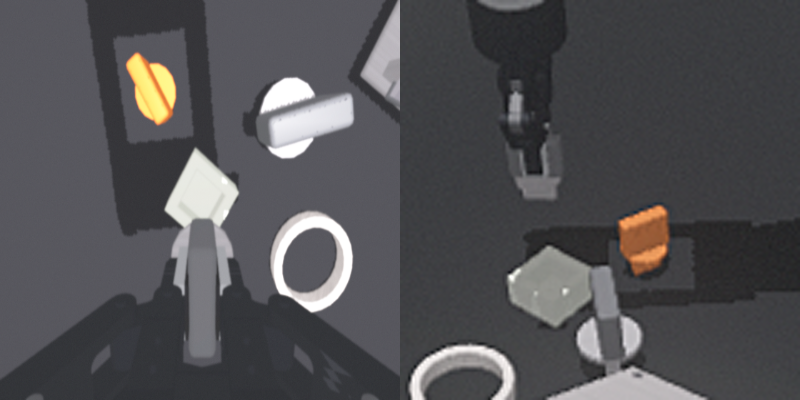

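View pics/heldc.png

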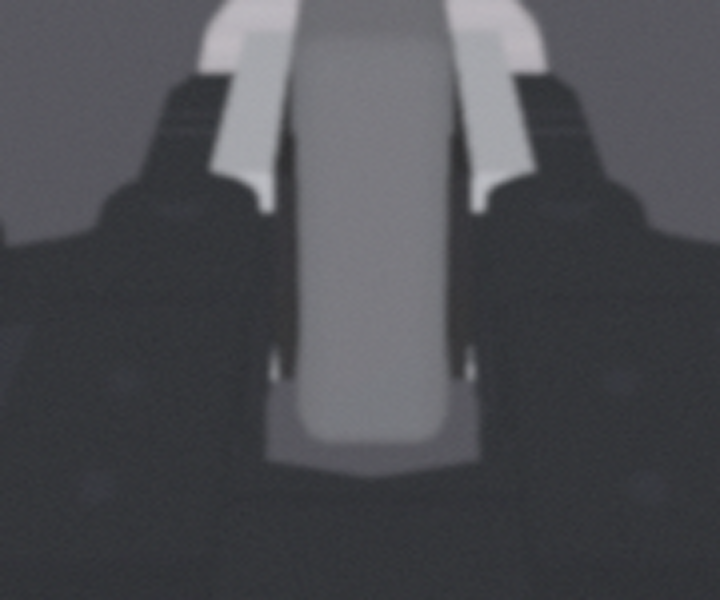

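```bash
python3 - <<'E'
from h import *
c=optics.camera_params("wrist");K=np.array(c["mtx"]);T=np.array(c["T_tool_cam"])
z=np.load("w_held.npz"); g=cv2.cvtColor(z["p"],cv2.COLOR_RGB2GRAY); d=z["d"]
for uv in [(264.2,261),(302.8,261),(265,372),(302,372),(283.5,260.8),(283.3,374.7),(283.5,300),(283.5,340)]:
    r=T[:3,:3]@np.linalg.solve(K,[uv[0],uv[1],1]); o=T[:3,3]; P=o+r*((-7-o[2])/r[2])
    D=d[int(uv[1]),int(uv[0])]; print(uv,np.round(P,2),"depth pt",np.round(o+r*D,1))
E
```

```text
(264.2, 261) [22.84 -5.18 -7.  ] depth pt [20.6 -5.5 -1.6]
(302.8, 261) [22.84  7.35 -7.  ] depth pt [19.1  7.9  1.8]
(265, 372) [-19.78  -5.47  -7.  ] depth pt [-167.8  -15.9  174.9]
(302, 372) [-19.78   7.72  -7.  ] depth pt [-168.    19.3  175.1]
(283.5, 260.8) [22.91  1.08 -7.  ] depth pt [21.2  1.1 -2.9]
(283.3, 374.7) [-20.93   1.05  -7.  ] depth pt [-23.    1.1  -4.4]
(283.5, 300) [ 8.76  1.1  -7.  ] depth pt [ 8.   1.1 -5.5]
(283.5, 340) [-6.66  1.11 -7.  ] depth pt [-7.9  1.1 -5.2]
```

```bash
cat >> h.py <<'E'
N=np.array([-0.4497,-0.1362,0.8827]);N/=np.linalg.norm(N)
_a=np.radians(106.9);LY=np.array([np.cos(_a),np.sin(_a),0]);LY-=N*(N@LY);LY/=np.linalg.norm(LY);LX=np.cross(LY,N)
RI=Rt(LY,-N); S=np.array([579.45,4.33,114.25])
S=S-RI[:,:2]@np.array([0.6,1.1]); S=S+N*((115-S[2]))*0.8   # TCP-axis target on lid face
E
python3 - <<'E'
from h import *
print(S)
s=sensors.read_state(); ctrl.move_l(np.array(s["eef_pos"])+[0,0,45],vel=150)
ctrl.move_ptp(S+N*120,RI); ctrl.move_l(S+N*68,vel=100); ctrl.hold(.3)
s,_,_=snap("wrist","w_pre"); snap("scene","s_pre"); print((np.array(s["eef_pos"])-(S+N*68))@np.column_stack([LX,LY,N]),s["grip_width"],s["t"])
snap("top","t_pre")
print(RI.T@np.array(s["eef_rot"]))
a=cv2.imread("pics/w_pre.png")[150:420,150:420]; b=cv2.imread("pics/s_pre.png")[140:280,190:330]
cv2.imwrite("pics/pre.png",np.hstack([cv2.resize(a,(400,400)),cv2.resize(b,(400,400),interpolation=2)]))
E
```

```text
[578.23953857   3.33558739 114.62783213]
[ 0.50899283 -0.2336576   0.55312522] 13.64927502753527 10.1167
[[ 9.99999694e-01  2.95459358e-04 -7.24316700e-04]
 [-2.94681305e-04  9.99999380e-01  1.07406063e-03]
 [ 7.24633592e-04 -1.07384686e-03  9.99999161e-01]]
```

View pics/pre.png

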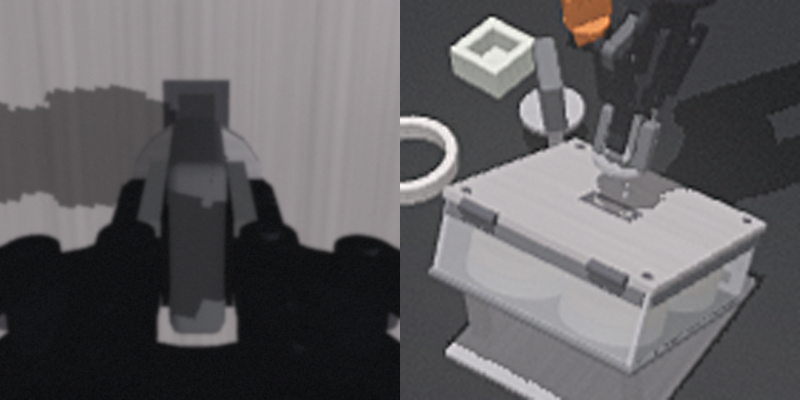

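```bash
python3 - <<'E'
from h import *
B=np.column_stack([LX,LY,N]); o=-0.45*LX+0.2*LY
ctrl.move_l(S+o+N*60,vel=60)
r=ctrl.move_l(S+o+N*34.0,vel=25,threshold=8); s=sensors.read_state()
print(r,(np.array(s["eef_pos"])-S)@B,s["force"]@B,s["grip_width"],s["t"])
E
```

```text
True [-0.67643495  0.32500908 36.3921156 ] [0.90867823 0.68901808 3.54492027] 13.2189445065653 11.425
```

```bash
python3 - <<'E'
from h import *
B=np.column_stack([LX,LY,N]); o=-0.3*LX+0.2*LY
ctrl.move_l(S+o+N*37.3,vel=30); s=sensors.read_state(); print(s["force"]@B,(np.array(s["eef_pos"])-S)@B)
R2=Rt(LX,-N)
q=ctrl.solve_ik(S+o+N*37.3,R2); print(q,s["q"])
a=np.radians(45)
for R in (Rt(LX+LY,-N),R2):
    ctrl.move_ptp(S+o+N*37.3,R); s=sensors.read_state(); print(s["force"]@B,s["wrist_torque"]@B,(np.array(s["eef_pos"])-S)@B,s["grip_width"],s["t"])
ctrl.hold(.2); s=sensors.read_state(); print(R2.T@s["eef_rot"], s["force"]@B)
E
```

```text
[-0.62142363 -0.27612237 -1.13791857] [-0.36012446  0.21512236 37.17945091]
[-0.29637293  0.08447808  2.01121044  0.43141798  0.67591789  0.6910073 ] [-0.2963868   0.08608306  2.0085855   0.42885172  0.68065781 -0.87697756]
[-0.84230518 -0.29927183 -1.03173268] [0.02641373 0.32936981 0.02648927] [-0.6623298   0.37151533 37.07664637] 13.327465411181596 12.45
[-1.07704075  0.47581468 -0.45340271] [-0.00335481  0.31884704  0.05337171] [-0.32970948  0.18400875 37.27983435] 12.932255363421133 13.225
[[ 9.99999807e-01  6.17417781e-04 -6.75223235e-05]
 [-6.17419391e-04  9.99999809e-01 -2.38236470e-05]
 [ 6.75076015e-05  2.38653320e-05  9.99999997e-01]] [-0.44427849  0.44618361 -1.1573225 ]
```

```bash
python3 - <<'E'
from h import *
B=np.column_stack([LX,LY,N]); o=-0.3*LX+0.2*LY
r=ctrl.move_l(S+o+N*34.5,vel=15,threshold=5); s=sensors.read_state(); print(r,(np.array(s["eef_pos"])-S)@B,s["force"]@B)
ctrl.gripper_to(40); ctrl.hold(.3)
s=sensors.read_state(); p=np.array(s["eef_pos"]); print(s["force"]@B,s["grip_width"])
ctrl.move_l(p+N*80,vel=80); ctrl.move_l(S+N*150,rot=RI,vel=150) if 0 else ctrl.move_l(p+N*95,vel=80)
ctrl.hold(.2)
s,_,_=snap("wrist","w_fin"); snap("scene","s_fin"); snap("top","t_fin"); print(s["t"],s["force"])
a=cv2.imread("pics/w_fin.png"); b=cv2.imread("pics/s_fin.png")[140:280,190:330]
cv2.imwrite("pics/fin.png",np.hstack([cv2.resize(a[80:340,150:410],(400,400)),cv2.resize(b,(400,400),interpolation=2)]))
E
```

```text
True [2.23820431e-03 9.77415381e-02 3.63943489e+01] [-0.03344443 -0.26394379  5.51275849]
[-0.07256583  0.75723554 -0.79787716] 39.524142360260086
15.9917 [ 0.26634753  0.36841537 -0.26183901]
```

View pics/fin.png

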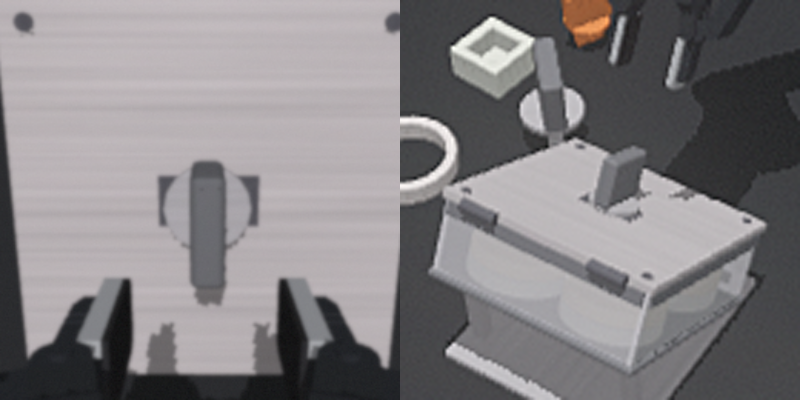

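View pics/t_fin.png

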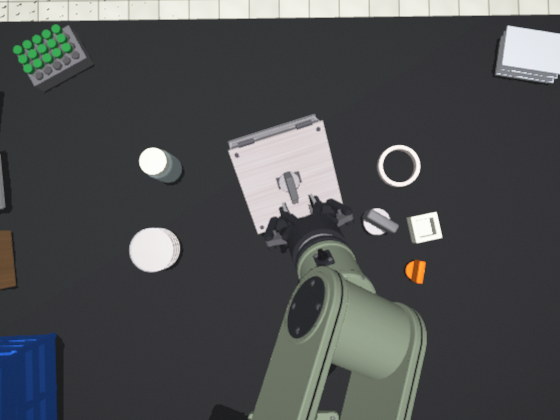

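The wrist picture shows the handle upright (crop 207,225), square across the slot frame (crop 160–260,200), with the collar centred over it. In the top view, the jar, dishes and tape are where they were. I'll check the height and angle once more, then hand in.

```bash
python3 - <<'E'
from h import *
C,p,d=load("wrist","w_fin"); P=cloud(C,d); L=P[130,200]; L2=P[130,360]
h=(P-(L+L2)/2)@N
m=((h>38)&(h<50)); m[:150]=0; m[290:]=0; m[:,:255]=0; m[:,:][:,320:]=0
r=cv2.minAreaRect(np.argwhere(m)[:,::-1].astype(np.float32)); print("bar top above lid",np.median(h[m]),m.sum(),"angle vs image",r)
if 40<np.median(h[m])<46:
    ctrl.finish_job(); print("handed in",sensors.read_state()["t"])
E
```

```text
bar top above lid 42.76047317436265 1687 angle vs image ((284.5, 230.5), (73.0, 23.0), 90.0)
the job is handed in; nothing more can be done
the job is handed in; nothing more can be done
```

The lid is locked and the job is handed in. I took the small grey T-key from its rest, passed its head through the slot, turned it a quarter turn, rested the collar on the lid and let go. The clock stood at about 16 s at my last reading before hand-in, against the 42 s limit.

- **Seating:** Contact came with the robot's tool point 36.4 mm above the lid; I expected about 36.1 mm. After release the bar's top is 42.8 mm above the lid, where a seated collar gives 43 mm.
- **Turn:** The handle lies square across the slot to within measurement. The turn met almost no resistance. The head itself is hidden under the lid, so its angle is taken from the handle.
- **Forces and surroundings:** Sampled tool forces on the lid were no more than about 6 N. The dishes, tape, jar and both look-alike keys look unmoved in the top picture. The gripper was open and about 95 mm clear of the key at hand-in.
- **Disagreement:** The top and wrist cameras differed by about 2 mm on the slot's position. I used the wrist camera, corrected by about 1 mm from how the key sat in the gripper, and the key went in without touching the slot's sides.

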